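# Hang the ear defenders to dry and start the dryer

### The job

The carving class is over and its wiped-down ear defenders, two or three of them, stand on the bench. First turn the control box's timer dial back to its off mark (the single bar), so that nothing runs while you load; then drape every one over the rail of the drying stand, headband resting across the rail with one ear cup on either side; then turn the dial's white pointer to the three-dot mark, and then press the box's three keys fully down one at a time, starting with the key next to the dial and working away from it. Leave the other things on the bench where they are, let the ear defenders keep hanging, and let go of everything at the end.

Things in the scene. Friction and masses are not known exactly. Their poses are not given: they have to be found in the camera images.
- muff_a: one of up to three alike ear defenders (may be absent): grey cups, black headband, an inverted U standing on its cups, yaw up to 0.2. 130 mm along own x, 70 along y, 150 tall, 175 to 350 g. Origin: underside centre; z up. Band pad on top: 70 (x) x 36 (y) x 22 mm thick (z 128 to 150), to pinch across its 36 mm. Cups 72 high, 62 mm gap between. Same when turned by pi.
- muff_a_crook (a point): ridge of the headband's underside on muff_a, 128 mm above its origin, axes as the body's. The underside is roof-shaped (two 36 mm slopes falling at 45 degrees to +x and -x) and sits astride the rail, the ridge then 11 mm above the rail's axis. The cups pass the rail only within about 0.4 rad of square to it: if knocked askew while hanging, turn it square before lifting.
- muff_b: one of up to three alike ear defenders (may be absent): grey cups, black headband, an inverted U standing on its cups, yaw up to 0.2. 130 mm along own x, 70 along y, 150 tall, 175 to 350 g. Origin: underside centre; z up. Band pad on top: 70 (x) x 36 (y) x 22 mm thick (z 128 to 150), to pinch across its 36 mm. Cups 72 high, 62 mm gap between. Same when turned by pi.
- muff_b_crook (a point): ridge of the headband's underside on muff_b, 128 mm above its origin, axes as the body's. The underside is roof-shaped (two 36 mm slopes falling at 45 degrees to +x and -x) and sits astride the rail, the ridge then 11 mm above the rail's axis. The cups pass the rail only within about 0.4 rad of square to it: if knocked askew while hanging, turn it square before lifting.
- muff_c: one of up to three alike ear defenders (may be absent): grey cups, black headband, an inverted U standing on its cups, yaw up to 0.2. 130 mm along own x, 70 along y, 150 tall, 175 to 350 g. Origin: underside centre; z up. Band pad on top: 70 (x) x 36 (y) x 22 mm thick (z 128 to 150), to pinch across its 36 mm. Cups 72 high, 62 mm gap between. Same when turned by pi.
- muff_c_crook (a point): ridge of the headband's underside on muff_c, 128 mm above its origin, axes as the body's. The underside is roof-shaped (two 36 mm slopes falling at 45 degrees to +x and -x) and sits astride the rail, the ridge then 11 mm above the rail's axis. The cups pass the rail only within about 0.4 rad of square to it: if knocked askew while hanging, turn it square before lifting.
- rail_mid (a point): middle of the axis of the steel rail, 170 mm above the bench: round bar, radius 8 mm, along this y, 450 mm between its end posts (radius 9, top at 175). It is part of a fixed drying stand with a grey base 130 (x) x 500 (y) x 30 mm high under it. Room for three ear defenders at 130 mm spacing, within 205 mm of the middle; hung, their cups end 53 mm above the bench.
- control: fixed white control box 240 mm (x) by 130 mm (y) by 60 mm high, on the robot's left or right (a wooden box of chisels, 240 by 140 mm and 80 mm high, is fixed on the other side). Origin: underside centre. Along its top, on its x axis: the timer dial at x = -75 mm (nearest the robot), then three keys at x = 0, 38 and 76 mm.
- dial (a joint): timer dial, rad: 0 = white pointer line towards the box's own -x (bar = off mark), growing clockwise seen from above (pi/2 = towards the box's +y); stops at 0 and 2.8. Marks at 0.7 (one dot), 1.4 (two), 2.1 (three dots). Starts in 0.5 to 1.6. Friction of 0.04 N m holds it where left; no spring, no clicks.
- dial_grip (a point): on the dial axis at the height to grip: 37 mm above the box top, 97 above the bench. The grip is an upright bar 42 mm long (along the pointer), 14 wide, its top 7 mm above this point, on a disc of radius 22 whose top is 23 mm below this point. Axes turn with the dial: pointer on its -x.
- mark3 (a point): middle dot of the three-dot mark, on the top of the control box 44 mm from the dial's axis.
- key1 (a joint): travel of key 1, m: 0 = up, 0.006 = fully down (about 4 N; springs back, counts as pressed beyond 0.004).
- key1_top (a point): centre of the top of key 1 (next to the dial): a white round push key of 11 mm radius in a black collar of 19 mm radius, 22 mm above the box top, its cap 10 mm proud of the collar; moves down with the key.
- key2 (a joint): travel of key 2, m: 0 = up, 0.006 = fully down (about 4 N; springs back, counts as pressed beyond 0.004).
- key2_top (a point): centre of the top of key 2 (the middle one): a white round push key of 11 mm radius in a black collar of 19 mm radius, 22 mm above the box top, its cap 10 mm proud of the collar; moves down with the key.
- key3 (a joint): travel of key 3, m: 0 = up, 0.006 = fully down (about 4 N; springs back, counts as pressed beyond 0.004).
- key3_top (a point): centre of the top of key 3 (farthest from the dial): a white round push key of 11 mm radius in a black collar of 19 mm radius, 22 mm above the box top, its cap 10 mm proud of the collar; moves down with the key.
- mallet: bystander, leave in place: wooden carving mallet, 230 mm long, lying in front of the robot base. Origin at its underside centre.
- whetstone: bystander, leave in place: grey whetstone on a wooden holder, 190 mm long, in front of the robot base. Origin at its underside centre.
- oil: bystander, leave in place: small jar of oil, 120 mm tall, far corner. Origin at its underside centre.
- cup: bystander, leave in place: blue ceramic cup, 75 mm tall, far corner. Origin at its underside centre.
- brush: bystander, leave in place: wooden brush, 180 mm, beyond the stand. Origin at its underside centre.
Not all that is in view belongs to the job. Leave any orange look-alike of the muff_c alone.

How it is judged:
On the way, in this order (a step that is already met when the one before it is completed fails the run):
1. the dial is turned back to the off mark (value of joint dial below 0.17 rad), for 0.2 s.
2. every ear defender hangs over the rail (z of muff_a_crook in the frame of rail_mid between 0.002 and 0.022 m and x of muff_a_crook in the frame of rail_mid between -0.035 and 0.035 m and y of muff_a_crook in the frame of rail_mid between -0.205 and 0.205 m and angle between each of muff_a, muff_b, muff_c's own z axis and vertical below 0.35 rad and angle between the y axis of each of muff_a, muff_b, muff_c and the y axis of rail_mid, either way round below 0.4 rad and linear speed of each of muff_a, muff_b, muff_c below 0.06 m/s and z of muff_b_crook in the frame of rail_mid between 0.002 and 0.022 m and x of muff_b_crook in the frame of rail_mid between -0.035 and 0.035 m and y of muff_b_crook in the frame of rail_mid between -0.205 and 0.205 m and z of muff_c_crook in the frame of rail_mid between 0.002 and 0.022 m and x of muff_c_crook in the frame of rail_mid between -0.035 and 0.035 m and y of muff_c_crook in the frame of rail_mid between -0.205 and 0.205 m), for 0.3 s.
3. the dial points at the three-dot mark (value of joint dial between 1.93 and 2.27 rad), for 0.3 s.
4. key 1 from the dial is pressed down (value of joint key1 above 0.004 m), for 0.05 s.
5. key 2 from the dial is pressed down (value of joint key2 above 0.004 m), for 0.05 s.
6. key 3 from the dial is pressed down (value of joint key3 above 0.004 m), for 0.05 s.
At the end, for the whole second after the job is handed in: Every ear defender present hangs at rest: crook 2 to 22 mm above the rail axis, within 35 mm across and 205 mm along of its middle, upright within 0.35 rad, band across the rail within 0.4 rad; dial within 0.17 rad of the three-dot mark (2.1); keys up (all of step 2 and all of step 3 and value of joint each of key1, key2, key3 below 0.002 m); the robot touches nothing.
It fails at once if two keys are held down at once (value of joint each of key1, key2 above 0.004 m or value of joint each of key1, key3 above 0.004 m or value of joint each of key2, key3 above 0.004 m).
It fails at once if a key is pressed before the dial is set (value of joint any of key1, key2, key3 above 0.004 m and (value of joint dial below 1.85 rad or value of joint dial above 2.35 rad)).
It fails at once if another thing on the bench is moved more than 5 cm (distance of any of mallet, whetstone, oil, cup, brush from where it was at the start of the episode above 0.05 m).
Of muff_a, muff_b, muff_c only 2 to 3 are there at a start; the rules pass over those that are not, and their reading is None.
At some moment in a run one of muff_a, muff_b, muff_c may be knocked a few centimetres aside while the robot is not near it.
It also fails if it takes over 208 s, if anything falls off the work surface, if the arm or the gripper's body presses on something with over 40 N, if the wrist force passes 120 N, or if a joint passes its speed limit or range.

### The arm

A 7-joint arm with a two-finger parallel gripper is mounted at the origin on the work surface. World frame = base frame: x ahead of the robot, y to its left, z up, the work surface at z = 0. Lengths are in m, angles in rad, forces in N, time in s.
With the tool pointing down it reaches from about 0.4 to 0.85 m from the base axis. Payload 10.4 kg.
Tool frame: the origin (TCP) lies at the very end of the fingers, on their centre line; the grasp point (between the pads) lies 19 mm behind it (manip.grip_point_offset is the distance from the TCP to the grasp point, in m); z points along the fingers, y is the line along which they close (so a half turn about z gives the same grasp; the last joint's range is limited). The gripper opens to 85 mm and grips with 20 to 120 N. Pads are 22 mm wide; open, the fingers measure 114 mm over their backs; the gripper's body (76 mm by 85 mm) begins 54 mm behind the grasp point. The pads swing forward as they close: fully open they stand 13 mm farther back than shut.
Start: joints at [-1.365, 0.332, -0.065, 1.46, 0.022, 1.35, -0.088], TCP at [0.142, 0.609, 0.231] pointing down, gripper open.
Joint ranges: [-2.6, 2.6], [-0.5, 2.12], [-1.47, 1.34], [0.16, 2.42], [-1.27, 4.41], [0.06, 2.06], [-2.6, 2.6]. Speed limits (rad/s): [2.22, 2.22, 2.79, 2.79, 3.14, 3.14, 3.14].

### API

Orientations are given as a unit quaternion [x, y, z, w].
In Python, from workcell import manip gives the robot as it stands. The module is installed in compiled form; this text tells all that it offers.
- The arm moves only by the tool step_arm, never from a script. Its argument "moves" is a list of rows, each a list of 7 numbers: the closure, from 0 (fully open) to 1 (shut), then the shift along the world's x, y, z in mm, then the turn, a rotation vector about the world's x, y, z in rad. In form: [[grip, tx, ty, tz, ax, ay, az], ...]. A call has 1 to 10 rows; each row is the pose to reach, as a shift and turn from the pose commanded when the call began; what a row does not reach only later rows make up. A row lasts 1/10 s, in which the tool goes at most 50 mm and 8.59 degrees, less where a joint would pass 70% of its speed; a pose out of reach is approached as far as the arm can. A call with a gripper value outside its range is refused whole. The fingers move at their own pace and stop on an object; "grip_force" is the grip in N (left out, the last holds). Time passes only in rows, so rows that repeat a pose let the fingers close. It gives the time, the measured TCP pose, the force, the opening and the grip force at its end, in the units of the state.
- manip.get_obs(): the state, without advancing time (a new reading comes with each control period).
- manip.camera(name): name is "scene" or "top" or "wrist"; returns a dict with "image" (384x512x3 uint8, blue, green, red), "K" (3x3 intrinsics, pixels), "dist_coeffs" ([k1, k2, p1, p2, k3] as OpenCV has them; the pictures are not rectified), "rvec" (rotation vector, rad) and "tvec" (3), from world to camera coordinates, as OpenCV has them; the wrist camera has in their place "mount" (4x4, takes a point from camera to tool coordinates, whose origin is the TCP and whose axes are the flange's). Camera axes: x right, y down, z forward; pixel columns grow to the right and rows downward; lengths in m; the calibration is good to about 2 mm. A picture is of the moment at which its call begins: read the wrist's pose just before it. There is no depth.
- manip.hand_in(): hands the job in; it is judged then, once.
The state is a dict: "clock": time; "joint_pos": joint angles; "joint_velocities": joint speeds; "tau": joint torques, N m; "position": TCP position; "ee_rot": TCP orientation; "ft_force": force on the tool from outside, world axes, zero at the start; "torque": the same for the moment, N m; "grip_width": opening from 0.0 (shut) to 1.0 (fully open); "grasp_force": force on a finger pad.
Only numpy, scipy, OpenCV 4.12 (cv2) and the standard library are available. Lean on these libraries where they do the work, as an engineer would, in place of code of your own. Each camera call takes 0.05 s, during which the arm holds its last target. There are 200 camera calls.

## Working session

There is one attempt and no reset: what is moved stays moved. The work goes in short steps, Python scripts to look and compute and a tool call to move; the robot and the scene stay as the last step left them, time stands still between calls to the robot, and variables do not carry over. Pictures are saved under pics/ and viewed, at most 14 in all, crops included, and the job is handed in when it is done.

Besides the shell and the picture viewer there is one more tool, called after ">>>" by a JSON object that holds its "op" and its "data". step_arm: Moves the arm, as the interface text tells. Its arguments: {"type":"object","properties":{"moves":{"type":"array","items":{"type":"array","items":{"type":"number"}}},"grip_force":{"type":"number"}},"required":["moves"]}

```bash
mkdir -p pics; python3 - <<'E'
from workcell import manip
import cv2,numpy as np
o=manip.get_obs();print(o['position'],o['ee_rot'],o['clock'],o['grip_width'],o['ft_force'])
for n in("scene","top"):
    c=manip.camera(n);cv2.imwrite(f"pics/{n}0.png",c['image']);print(n,c['K'].tolist(),c['dist_coeffs'],c['rvec'],c['tvec'])
    R=cv2.Rodrigues(np.array(c['rvec']))[0];print(-R.T@np.array(c['tvec']).ravel())
c=manip.camera("wrist");print(np.round(c['mount'],3).tolist(),c['K'].tolist())
E
```

```text
[0.14165915 0.60836596 0.2305154 ] [ 1.14122346e-01  9.93466454e-01 -7.01408341e-04 -5.23459260e-05] 0.0 0.9989928465414047 [-0.64086217 -0.03697022  0.13822498]
scene [[379.1838264044291, 0.0, 254.72369639269945], [0.0, 379.1838264044291, 193.23405282463816], [0.0, 0.0, 1.0]] [-0.03289057  0.          0.          0.          0.        ] [ 1.28748201  2.47362744 -0.74485229] [ 0.28754445 -0.27274999  1.39563061]
[0.97106734 0.34537679 1.02107897]
top [[346.42546313032454, 0.0, 250.54329769098035], [0.0, 346.42546313032454, 190.17000608634763], [0.0, 0.0, 1.0]] [-0.03879379  0.          0.          0.          0.        ] [ 2.18320287 -2.15192432  0.11338036] [0.01066789 0.52471122 1.22507758]
[0.39371726 0.01717873 1.27316234]
[[-0.0, -0.95, -0.313, 0.08], [1.0, -0.0, -0.0, -0.001], [-0.0, -0.313, 0.95, -0.142], [0.0, 0.0, 0.0, 1.0]] [[274.2721947200852, 0.0, 254.28420698975094], [0.0, 274.2721947200852, 190.31751382790694], [0.0, 0.0, 1.0]]
```

View pics/scene0.png

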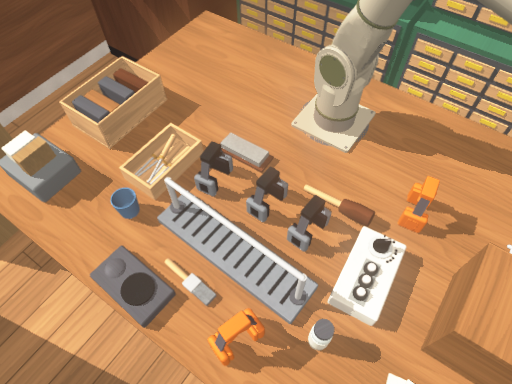

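View pics/top0.png

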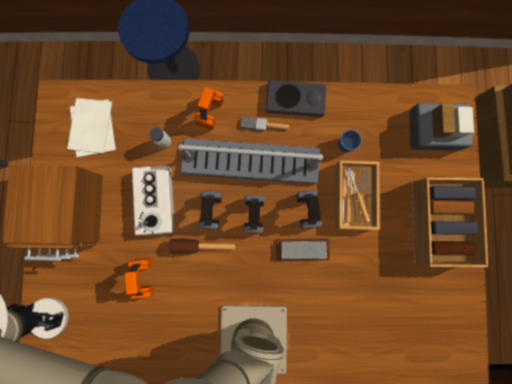

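The scene shows:
- **Candidates:** there are three grey/black muffs in the top view at (210,210), (255,214) and (309,210). The orange look-alikes at (138,279) and (208,107) are excluded.
- **Control box:** it is at (153,201), with the dial at about (151,221) and the keys at about (150,203), (150,190) and (149,178).
- **Rail:** it runs from (187,153) to (321,155).

Next I'll take a close crop and measure.

```bash
cat > h.py <<'E'
from workcell import manip
import cv2,numpy as np
from scipy.spatial.transform import Rotation as Ro
def cam(n):
    o=manip.get_obs() if n=="wrist" else None
    c=manip.camera(n);K=np.array(c['K']);d=np.array(c['dist_coeffs'])
    if n=="wrist":
        T=np.eye(4);T[:3,:3]=Ro.from_quat(o['ee_rot']).as_matrix();T[:3,3]=o['position'];M=T@np.array(c['mount']);R=M[:3,:3];C=M[:3,3]
    else:
        R=cv2.Rodrigues(np.array(c['rvec']))[0].T;C=-R@np.array(c['tvec']).ravel()
    return dict(im=c['image'],K=K,d=d,R=R,C=C)
def ray(c,uv,z):
    p=cv2.undistortPoints(np.array(uv,float).reshape(-1,1,2),c['K'],c['d']).reshape(-1,2)
    v=np.c_[p,np.ones(len(p))]@c['R'].T
    return c['C']+v*((z-c['C'][2])/v[:,2])[:,None]
def proj(c,P):
    P=np.array(P,float).reshape(-1,3)
    return cv2.projectPoints((P-c['C'])@c['R'],np.zeros(3),np.zeros(3),c['K'],c['d'])[0].reshape(-1,2)
def blobs(m,amin=30):
    n,l,s,ce=cv2.connectedComponentsWithStats(m.astype(np.uint8))
    return [(l==i,s[i],ce[i]) for i in range(1,n) if s[i][4]>=amin]
E
python3 - <<'E'
from h import *
c=cam("top");im=c['im']
cv2.imwrite("pics/c1.png",cv2.resize(im[130:260,120:340],None,fx=3.6,fy=3.6,interpolation=cv2.INTER_CUBIC))
hsv=cv2.cvtColor(im,cv2.COLOR_BGR2HSV)
m=(hsv[...,2]<60);m[:, :125]=0;m[:,335:]=0;m[:140]=0;m[260:]=0
for b,s,ce in blobs(m,25):
    P=ray(c,ce,.15)[0];P0=ray(c,ce,.085)[0]
    ys,xs=np.nonzero(b);Q=ray(c,np.c_[xs,ys],.15)[:,:2];r=cv2.minAreaRect((Q*1000).astype(np.float32))
    print("dark",s,ce.round(1),P.round(4),P0.round(4),[np.round(k,1) for k in r])
m=(hsv[...,2]>170)&(hsv[...,1]<60);m[:, :125]=0;m[:,180:]=0;m[:160]=0;m[245:]=0
for b,s,ce in blobs(m,8):
    print("white",s,ce.round(1),ray(c,ce,.06)[0].round(4),ray(c,ce,.082)[0].round(4))
E
```

```text
dark [194 151   3  16  33] [195.  158.6] [0.6136 0.2027 0.15  ] [0.6263 0.2134 0.085 ] [array([614. , 202.7]), array([50.2,  6.6]), np.float64(1.8)]
dark [205 152   3  16  29] [206.1 159.3] [0.6116 0.166  0.15  ] [0.6242 0.1746 0.085 ] [array([611.1, 165.8]), array([ 5.4, 50.5]), np.float64(86.5)]
dark [216 153   3  16  28] [217.  160.5] [0.6082 0.1299 0.15  ] [0.6206 0.1365 0.085 ] [array([608.3, 129.9]), array([ 4.9, 50.5]), np.float64(85.8)]
dark [227 154   3  16  29] [228.  161.2] [0.6063 0.0937 0.15  ] [0.6186 0.0981 0.085 ] [array([605.5,  93.6]), array([ 5.5, 50.5]), np.float64(85.0)]
dark [238 155   3  15  27] [238.9 162.1] [0.6039 0.0577 0.15  ] [0.616 0.06  0.085] [array([604.3,  57.8]), array([ 5.2, 47.1]), np.float64(85.4)]
dark [249 155   3  16  29] [249.9 162.7] [0.6026 0.0216 0.15  ] [0.6147 0.0218 0.085 ] [array([603.2,  21.7]), array([ 5.4, 50.4]), np.float64(85.7)]
dark [260 156   3  16  30] [260.9 163.6] [ 0.5998 -0.0145  0.15  ] [ 0.6118 -0.0164  0.085 ] [array([600.4, -14.4]), array([ 5.7, 50.4]), np.float64(85.5)]
dark [271 157   3  16  30] [271.9 164.6] [ 0.597
[... 1139 characters left out ...]
70.5]), array([108. ,  68.9]), np.float64(7.9)]
dark [244 199  19  30 353] [253.4 213.2] [0.4367 0.0077 0.15  ] [0.4392 0.0071 0.085 ] [array([436.,   9.]), array([93.9, 58.1]), np.float64(0.6)]
dark [146 216  11  10  84] [151.  220.6] [0.4079 0.3392 0.15  ] [0.4087 0.3579 0.085 ] [array([408.2, 339.4]), array([29.1, 32.8]), np.float64(1.0)]
white [ 133  167   39   68 1678] [153.1 200.5] [0.4795 0.3608 0.06  ] [0.4779 0.3546 0.082 ]
white [146 175   5   5  21] [148.2 177.1] [0.5623 0.3819 0.06  ] [0.5592 0.3753 0.082 ]
white [147 186   5   5  22] [148.9 187.9] [0.5239 0.3775 0.06  ] [0.5216 0.371  0.082 ]
white [147 197   6   5  20] [149.5 198.8] [0.4854 0.3737 0.06  ] [0.4837 0.3673 0.082 ]
```

View pics/c1.png

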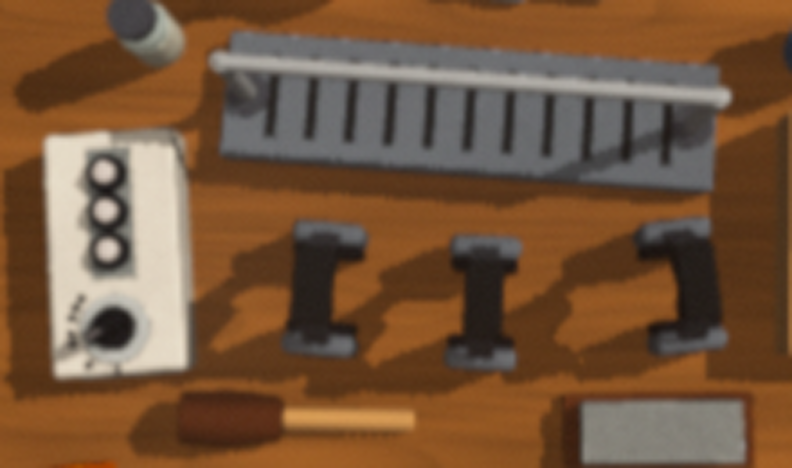

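The close crop confirms three black-banded grey muffs, the rail, and the dial with its pointer heading left (about two dots). The measured key pitch is 38 mm, which matches the description, and the box yaw is about 0.105. I'll move above the dial for a wrist look.

>>> {"op": "step_arm", "data": {"moves": [[0.5, 35, -30, 5, 0, 0, -0.12], [0.5, 70, -62, 10, 0, 0, -0.26], [0.5, 105, -95, 15, 0, 0, -0.4], [0.5, 140, -127, 20, 0, 0, -0.53], [0.5, 175, -160, 20, 0, 0, -0.66], [0.5, 210, -193, 20, 0, 0, -0.8], [0.5, 240, -222, 20, 0, 0, -0.93], [0.5, 268, -249, 20, 0, 0, -1.06], [0.5, 268, -249, 20, 0, 0, -1.06], [0.5, 268, -249, 20, 0, 0, -1.06]], "grip_force": 40}}

```text
clock: 1.2
position: [0.4101, 0.3592, 0.2513]
ee_rot: [0.601, 0.799, -0.0, -0.0]
ft_force: [-0.4, 0.3, -0.6]
grip_width: 0.503
grasp_force: 0.0
```

```bash
python3 - <<'E'
from h import *
c=cam("wrist");o=manip.get_obs()
print(o['position'],Ro.from_quat(o['ee_rot']).as_matrix().round(3).tolist(),o['grip_width'],o['joint_pos'].round(2) if hasattr(o['joint_pos'],'round') else o['joint_pos'])
k=[proj(c,[[.4091,.3594,.104],[.4837,.3673,.082],[.5216,.371,.082]]).round(0).tolist()];print(k)
cv2.imwrite("pics/w1.png",c['im']);np.savez("w1.npz",**c)
E
```

```text
[0.40923149 0.36016952 0.25117559] [[-0.28, 0.96, -0.0], [0.96, 0.28, 0.0], [0.0, -0.0, -1.0]] 0.49528816930744507 [-1.03  0.14  0.26  1.66 -0.04  1.35 -0.49]
[[[254.0, 176.0], [316.0, 182.0], [347.0, 187.0]]]
```

View pics/w1.png

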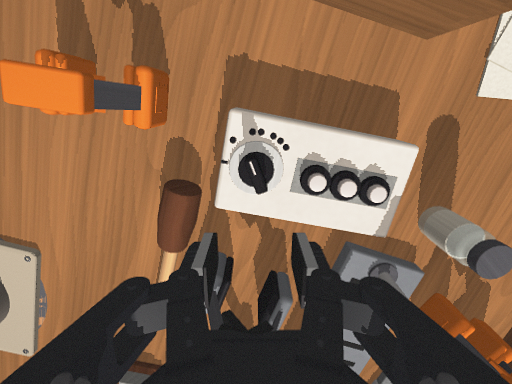

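The wrist view shows the dial at (257,170), with a white pointer line near (253,163) aimed between the one- and two-dot marks. The keys are at (316,180), (345,185) and (374,190). Next I'll measure the pointer.

```bash
python3 - <<'E'
from h import *
c=dict(np.load("w1.npz"));im=c['im'];g=cv2.cvtColor(im,cv2.COLOR_BGR2GRAY)
m=np.zeros_like(g);cv2.circle(m,(257,172),24,255,-1)
d=(g<75)&(m>0)
b=max(blobs(d),key=lambda t:t[1][4]);ys,xs=np.nonzero(b[0])
h=cv2.convexHull(np.c_[xs,ys].astype(np.int32));hm=np.zeros_like(g);cv2.fillConvexPoly(hm,h,255)
Q=ray(c,np.c_[xs,ys],.104);print("bar",Q.mean(0).round(4),[np.round(k,1) for k in cv2.minAreaRect((Q[:,:2]*1000).astype(np.float32))])
w=(g>110)&(cv2.erode(hm,np.ones((3,3)))>0);ys,xs=np.nonzero(w);print(len(xs),np.c_[xs,ys][:20].tolist())
W=ray(c,np.c_[xs,ys],.104)[:,:2];print("white",W.mean(0).round(4),W.min(0),W.max(0))
l=cv2.fitLine((W*1000).astype(np.float32),cv2.DIST_L2,0,.01,.01).ravel();print(l)
ang=np.arctan2(l[1],l[0])%np.pi
print("pointer ang",ang,"theta",.1055+np.pi-ang)
hs=(g>140)
for r,(u,v) in zip("123",[(316,182),(346,186),(375,190)]):
    mm=np.zeros_like(g);cv2.circle(mm,(u,v),13,1,-1)
    B=max(blobs((g>140)&(mm>0),15),key=lambda t:t[1][4]);print(r,B[2],B[1][4],ray(c,B[2],.082)[0].round(4))
cv2.imwrite("pics/w1c.png",cv2.resize(im[120:220,210:310],None,fx=5,fy=5,interpolation=cv2.INTER_CUBIC))
E
```

```text
bar [0.4102 0.3659 0.104 ] [array([411.6, 366. ]), array([38.2, 43.5]), np.float64(64.4)]
46 [[250, 161], [249, 162], [250, 162], [251, 162], [249, 163], [250, 163], [251, 163], [250, 164], [251, 164], [252, 164], [250, 165], [251, 165], [252, 165], [251, 166], [252, 166], [251, 167], [252, 167], [253, 167], [251, 168], [252, 168]]
white [0.4073 0.3643] [0.40017996 0.34587542] [0.42631104 0.37426798]
[  0.54507273  -0.83838874 407.33084    364.26514   ]
pointer ang 2.1472723 theta 1.0998204
1 [317.46956522 182.93913043] 230 [0.486  0.3663 0.082 ]
2 [347.99553571 188.69642857] 224 [0.5236 0.3697 0.082 ]
3 [377.99545455 194.53636364] 220 [0.5613 0.3729 0.082 ]
```

View pics/w1c.png

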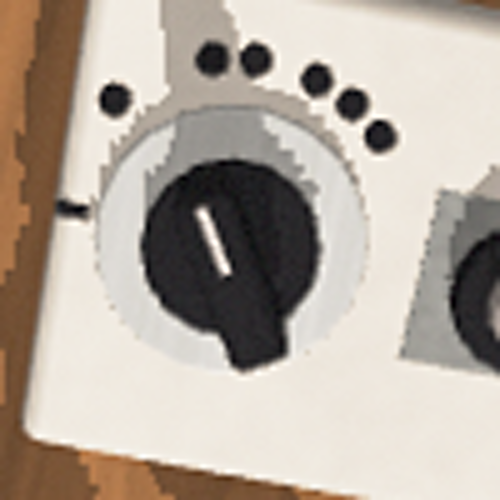

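The crop shows a clear white line from about (250.6,161.6) to (255.4,175) in full-image pixels, so I'll use it directly.

```bash
python3 - <<'E'
from h import *
c=dict(np.load("w1.npz"))
P=ray(c,[[250.6,161.6],[255.4,175]],.104)[:,:2];v=P[0]-P[1];a=np.arctan2(v[1],v[0]);print(P,a,"theta",.096+np.pi-a,"grip ydir",a-np.pi/2)
print("disc c",ray(c,[210+231/5,120+245/5],.074))
D=np.array([.4104,.3598])
print("line offset",np.cross(v/np.hypot(*v),D-P[1]),(D-P[0])@v/np.hypot(*v))
E
```

```text
[[0.40171423 0.3738151 ]
 [0.41081629 0.36093387]] 2.1859477753395486 theta 1.0516448782502446 grip ydir 0.6151514485446521
disc c [[0.41200074 0.36059964 0.074     ]]
line offset 0.000994317958150539 -0.016458336267812325<stdin>:6: DeprecationWarning: Arrays of 2-dimensional vectors are deprecated. Use arrays of 3-dimensional vectors instead. (deprecated in NumPy 2.0)
```

>>> {"op": "step_arm", "data": {"moves": [[0.5, 1, 0, -30, 0, 0, 0.11], [0.5, 1, 0, -65, 0, 0, 0.22], [0.5, 1, 0, -100, 0, 0, 0.33], [0.5, 1, 0, -130, 0, 0, 0.33], [0.5, 1, 0, -155, 0, 0, 0.33], [0.5, 1, 0, -170, 0, 0, 0.33], [0.5, 1, 0, -170, 0, 0, 0.33], [1, 1, 0, -170, 0, 0, 0.33], [1, 1, 0, -170, 0, 0, 0.33], [1, 1, 0, -170, 0, 0, 0.33]]}}

```text
clock: 2.25
position: [0.4111, 0.3608, 0.0826]
ee_rot: [0.461, 0.887, 0.001, 0.0]
ft_force: [0.4, 2.0, 3.6]
grip_width: 0.151
grasp_force: 43.5
```

>>> {"op": "step_arm", "data": {"moves": [[1, 0, 0, 0, 0, 0, 0], [1, 0, 0, 0, 0, 0, 0.12], [1, 0, 0, 0, 0, 0, 0.24], [1, 0, 0, 0, 0, 0, 0.37], [1, 0, 0, 0, 0, 0, 0.5], [1, 0, 0, 0, 0, 0, 0.63], [1, 0, 0, 0, 0, 0, 0.76], [1, 0, 0, 0, 0, 0, 0.89], [1, 0, 0, 0, 0, 0, 1.02], [1, 0, 0, 0, 0, 0, 1.02]]}}

```text
clock: 3.25
position: [0.4108, 0.36, 0.0826]
ee_rot: [-0.033, 0.999, 0.0, 0.0]
ft_force: [-3.7, -1.1, 10.0]
grip_width: 0.153
grasp_force: 44.6
```

>>> {"op": "step_arm", "data": {"moves": [[0.5, 0, 0, 0, 0, 0, 0], [0.5, 0, 0, 0, 0, 0, 0], [0.5, 0, 0, 0, 0, 0, 0], [0.5, 0, 0, 30, 0, 0, 0], [0.5, 0, 0, 75, 0, 0, 0], [0.5, 0, 0, 120, 0, 0, 0], [0.5, 0, 0, 165, 0, 0, 0], [0.3, 0, 0, 210, 0, 0, 0], [0.3, 0, 0, 210, 0, 0, 0]]}}

```text
clock: 4.15
position: [0.4125, 0.3612, 0.2979]
ee_rot: [-0.03, 1.0, 0.004, 0.004]
ft_force: [-0.0, -0.3, 0.6]
grip_width: 0.7
grasp_force: 0.0
```

```bash
python3 - <<'E'
from h import *
c=cam("wrist");p=proj(c,[.411,.36,.104])[0];print(p)
u,v=np.clip(p.astype(int)-60,0,None);a=cv2.resize(c['im'][v:v+120,u:u+120],(480,480),interpolation=cv2.INTER_CUBIC)
cv2.imwrite("pics/w2.png",a)
# muffs & rail from the top
t=cam("top");np.savez("t2.npz",**t);im=t['im'];hsv=cv2.cvtColor(im,cv2.COLOR_BGR2HSV)
m=(hsv[...,2]<50);m[:,:185]=0;m[:,335:]=0;m[:185]=0;m[240:]=0
for b,s,ce in blobs(m,25):
    ys,xs=np.nonzero(b);print(s,ce.round(1),ray(t,ce,.14)[0].round(4))
    for r in np.unique(ys)[::3]: print(r,xs[ys==r].min(),xs[ys==r].max(),end=' | ')
    print()
for n in ("scene",):
    s=cam(n);np.savez("s2.npz",**s)
E
```

```text
[253.11003884 164.83004595]
[296 195  24  32 382] [310.4 208.2] [ 0.4561 -0.1788  0.14  ]
195 297 311 | 198 297 317 | 201 297 317 | 204 307 318 | 207 308 318 | 210 309 318 | 213 309 319 | 216 309 319 | 219 308 319 | 222 300 315 | 225 300 301 | 
[200 196  20  29 338] [207.8 209.8] [0.4461 0.1572 0.14  ]
196 209 211 | 199 202 219 | 202 202 213 | 205 202 212 | 208 202 211 | 211 202 211 | 214 202 211 | 217 201 211 | 220 200 217 | 223 204 210 | 
[245 200  18  29 311] [253.6 213.5] [0.4363 0.0071 0.14  ]
200 252 256 | 203 246 262 | 206 249 259 | 209 250 258 | 212 250 258 | 215 250 258 | 218 249 258 | 221 249 258 | 224 245 261 | 227 250 256 |
```

View pics/w2.png

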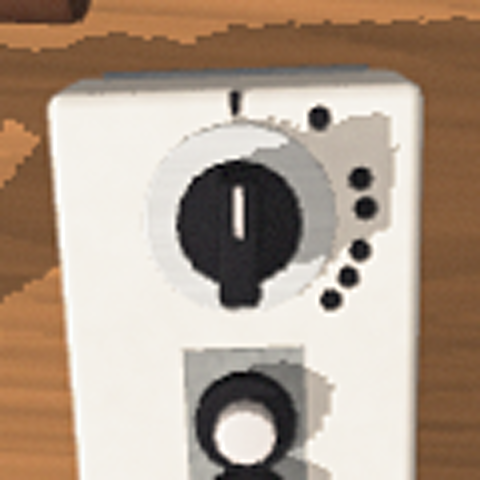

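The pointer now sits on the bar mark (off). Next I'll compute the rail from the top and scene views, and the muff pads from the top view.

```bash
python3 - <<'E'
from h import *
t=dict(np.load("t2.npz"));s=dict(np.load("s2.npz"))
print(ray(t,[[206.5,210.3],[254,213.7],[313.7,209.5]],.15).round(4).tolist())
im=t['im'];hsv=cv2.cvtColor(im,cv2.COLOR_BGR2HSV)
m=(hsv[...,2]>135)&(hsv[...,1]<50);m[:,:177]=0;m[:,326:]=0;m[:142]=0;m[:,]=m;m[162:]=0
for b,st,ce in blobs(m,30):
    ys,xs=np.nonzero(b);Q=ray(t,np.c_[xs,ys],.170)
    print(st,ce); l=cv2.fitLine((Q[:,:2]*1000).astype(np.float32),cv2.DIST_HUBER,0,.01,.01).ravel();print(l,Q[:,:2].min(0),Q[:,:2].max(0))
print("ends",ray(t,[[180.5,146.7],[321.1,156.9]],.173).round(4).tolist())
si=s['im'];cv2.imwrite("pics/s2.png",cv2.resize(si[130:310,140:330],None,fx=3.1,fy=3.1,interpolation=cv2.INTER_CUBIC))
E
```

```text
[[0.444, 0.16, 0.15], [0.4352, 0.0058, 0.15], [0.4515, -0.1878, 0.15]]
[179 145 144  14 482] [250.093361   151.13070539]
[5.9081893e-02 9.9825317e-01 6.3682281e+02 2.0668159e+01] [ 0.61753732 -0.2119568 ] [0.65433729 0.25299135]
ends [[0.6477, 0.2473, 0.173], [0.6207, -0.2084, 0.173]]
```

View pics/s2.png

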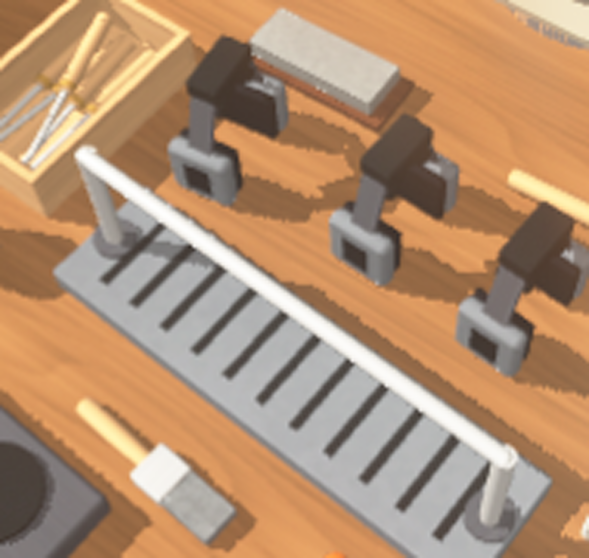

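The rail is measured at mid about (0.634, 0.0195), 170 mm high, axis direction (0.059, 0.998), length 456 mm, which fits the description. All three muffs stand upright. I'll move above the left one (+y).

>>> {"op": "step_arm", "data": {"moves": [[0, 8, -50, 0, 0, 0, 0], [0, 16, -100, 0, 0, 0, 0], [0, 24, -150, 0, 0, 0, 0], [0, 32, -201, 0, 0, 0, 0], [0, 32, -201, 0, 0, 0, 0], [0, 32, -201, 0, 0, 0, 0]]}}

```text
clock: 4.9
position: [0.4425, 0.1574, 0.2901]
ee_rot: [-0.029, 1.0, -0.0, -0.001]
ft_force: [-1.0, 1.0, 0.8]
grip_width: 1.004
grasp_force: 0.0
```

```bash
cat > pad.py <<'E'
from h import *
import sys
def pads(show=None):
    c=cam("wrist");o=manip.get_obs();hsv=cv2.cvtColor(c['im'],cv2.COLOR_BGR2HSV)
    g=np.array(o['position']);ty=Ro.from_quat(o['ee_rot']).as_matrix()[:,1];print("tcp",g.round(4),"tool y ang",np.arctan2(ty[1],ty[0]).round(3))
    if show: cv2.imwrite(show,c['im'])
    return c,hsv
E
python3 - <<'E'
from pad import *
s=dict(np.load("s2.npz"));print("rail ends scene",ray(s,[[168.4,179.4],[303.9,277.7]],.175).round(4).tolist())
c,h=pads("pics/w3.png");np.savez("w3.npz",**c)
print(proj(c,[[.444,.16,.15],[.435,.006,.15],[.634,.0195,.17]]).round())
E
```

```text
rail ends scene [[0.6214, -0.2016, 0.175], [0.65, 0.2487, 0.175]]
tcp [0.4422 0.159  0.2902] tool y ang 1.632
[[258. 181.]
 [112. 164.]
 [133. 329.]]
```

View pics/w3.png

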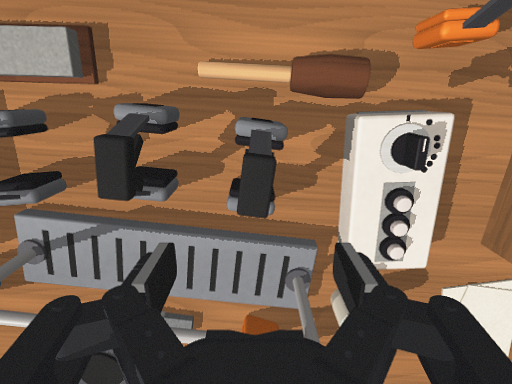

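The wrist view (up is −x, right is +y) shows the left muff's pad centred near (257,184), the middle one's near (118,165), and the rail running beneath the fingers. The scene-view rail ends agree to within 4 mm. I'll get the pad edges from the mask.

```bash
cat >> pad.py <<'E'
def edges(c,uv,th=60,z=.15):
    g=cv2.cvtColor(c['im'],cv2.COLOR_BGR2GRAY);m=np.zeros_like(g);cv2.circle(m,tuple(int(k) for k in uv),45,1,-1)
    b=max(blobs((g<th)&(m>0)),key=lambda t:t[1][4])[0];ys,xs=np.nonzero(b);out=[]
    for r in np.unique(ys):
        x=xs[ys==r];P=ray(c,[[x.min()-.5,r],[x.max()+.5,r]],z);out.append((r,x.min(),x.max(),*(P.mean(0)[:2]*1000).round(1),(np.hypot(*(P[1]-P[0])[:2])*1000).round(1)))
    return out
E
python3 - <<'E'
from pad import *
c=dict(np.load("w3.npz"))
for th in(45,):
  for e in edges(c,(257,184),th)[::4]:print(*e)
g=cv2.cvtColor(c['im'],cv2.COLOR_BGR2GRAY);print(g[120:225:5,258].tolist(),g[190,235:280:3].tolist())
cv2.imwrite("pics/w3c.png",cv2.resize(cv2.convertScaleAbs(c['im'][100:240,200:320],alpha=2),None,fx=4,fy=4,interpolation=cv2.INTER_CUBIC))
E
```

```text
149 246 247 410.8 146.4 2.1
153 246 272 414.2 159.6 28.0
157 244 274 418.4 159.9 32.3
161 267 275 421.9 172.7 9.4
165 272 275 426.0 175.7 4.2
169 272 274 430.3 175.5 3.2
173 270 274 434.8 174.8 5.3
177 271 273 439.1 175.1 3.2
181 271 272 443.6 174.9 2.1
185 270 272 448.1 174.7 3.2
189 270 272 452.6 175.1 3.2
193 266 273 457.3 173.8 8.7
197 267 274 461.8 175.2 8.7
201 268 272 466.5 175.0 5.5
205 267 268 471.4 172.6 2.2
209 267 267 476.1 172.4 1.1
213 266 267 481.0 172.2 2.2
[33, 123, 76, 59, 59, 60, 60, 28, 47, 46, 46, 48, 47, 47, 49, 48, 50, 46, 50, 46, 82] [33, 29, 49, 49, 46, 47, 47, 50, 48, 48, 46, 49, 26, 88, 87]
```

View pics/w3c.png

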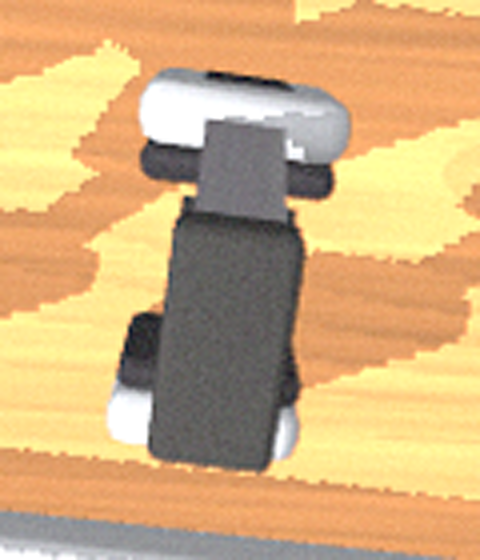

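The enhanced crop shows the pad's top face with corners at (245,155), (275,157), (267,217) and (237,214). I'll segment it by its grey level (42–55).

```bash
cat >> pad.py <<'E'
def top(c,uv,z=.15):
    g=cv2.medianBlur(cv2.cvtColor(c['im'],cv2.COLOR_BGR2GRAY),3);m=np.zeros_like(g);cv2.circle(m,tuple(int(k) for k in uv),50,1,-1)
    k=cv2.morphologyEx(((g>41)&(g<56)&(m>0)).astype(np.uint8),cv2.MORPH_OPEN,np.ones((7,7)))
    bs=blobs(k,100)
    b=max(bs,key=lambda t:t[1][4]);ys,xs=np.nonzero(b[0])
    P=ray(c,np.c_[xs,ys],z)[:,:2]*1000;r=cv2.minAreaRect(P.astype(np.float32));B=cv2.boxPoints(r)
    e=max((B[1]-B[0],B[2]-B[1]),key=lambda v:np.hypot(*v));a=np.arctan2(e[1],e[0]);a=(a+np.pi/2)%np.pi-np.pi/2
    print("px",b[2].round(),"rect c",np.round(r[0],1),"size",np.round(r[1],1),"yaw",round(a,3),"closing ang",round(a+np.pi/2,3),"mean",P.mean(0).round(1))
E
python3 - <<'E'
from pad import *
c=dict(np.load("w3.npz"))
P=ray(c,[[245,155.5],[275.5,158],[267.5,217],[237.5,214.5]],.15);print(P.mean(0),P.round(3).tolist())
top(c,(257,184));top(c,(118,165))
E
```

```text
[0.45161377 0.15901709 0.15      ] [[0.418, 0.145, 0.15], [0.418, 0.177, 0.15], [0.486, 0.174, 0.15], [0.485, 0.14, 0.15]]
px [255. 186.] rect c [452.1 156.7] size [33.5 66. ] yaw -0.065 closing ang 1.506 mean [451.1 157.1]
px [110. 168.] rect c [440.8   3. ] size [30.3 65.9] yaw -0.035 closing ang 1.536 mean [439.8   3.2]
```

>>> {"op": "step_arm", "data": {"moves": [[0, 7, -1, 0, 0, 0, -0.12], [0, 7, -1, -40, 0, 0, -0.12], [0, 7, -1, -80, 0, 0, -0.12], [0, 7, -1, -115, 0, 0, -0.12], [0, 7, -1, -140, 0, 0, -0.12], [0, 7, -1, -158, 0, 0, -0.12], [0, 7, -1, -158, 0, 0, -0.12], [1, 7, -1, -158, 0, 0, -0.12], [1, 7, -1, -158, 0, 0, -0.12], [1, 7, -1, -158, 0, 0, -0.12]], "grip_force": 60}}

```text
clock: 5.95
position: [0.4502, 0.1583, 0.1343]
ee_rot: [0.029, 1.0, 0.0, 0.001]
ft_force: [0.4, -0.3, 0.1]
grip_width: 0.512
grasp_force: 0.0
```

>>> {"op": "step_arm", "data": {"moves": [[1, 0, 0, 0, 0, 0, 0], [1, 0, 0, 0, 0, 0, 0], [1, 0, 0, 20, 0, 0, 0], [1, 0, 0, 60, 0, 0, 0], [1, 0, 0, 100, 0, 0, 0], [1, 0, 0, 140, 0, 0, 0], [1, 0, 0, 175, 0, 0, 0], [1, 0, 0, 200, 0, 0, 0], [1, 0, 0, 210, 0, 0, 0], [1, 0, 0, 210, 0, 0, 0]]}}

```text
clock: 6.95
position: [0.45, 0.1578, 0.3439]
ee_rot: [0.029, 1.0, 0.0, 0.001]
ft_force: [-0.0, -0.1, -3.7]
grip_width: 0.403
grasp_force: 61.1
```

>>> {"op": "step_arm", "data": {"moves": [[1, 25, -1, 0, 0, 0, 0], [1, 65, -2, 0, 0, 0, 0], [1, 105, -4, 0, 0, 0, 0], [1, 145, -5, 0, 0, 0, 0], [1, 180, -6, 0, 0, 0, 0], [1, 193, -7, 0, 0, 0, 0], [1, 193, -7, 0, 0, 0, 0], [1, 193, -7, -30, 0, 0, 0], [1, 193, -7, -60, 0, 0, 0], [1, 193, -7, -60, 0, 0, 0]]}}

```text
clock: 7.95
position: [0.6398, 0.1506, 0.2778]
ee_rot: [0.029, 1.0, -0.001, -0.004]
ft_force: [0.2, 0.9, -3.4]
grip_width: 0.404
grasp_force: 61.0
```

>>> {"op": "step_arm", "data": {"moves": [[1, 0, 0, -25, 0, 0, 0], [1, 0, 0, -50, 0, 0, 0], [1, 0, 0, -70, 0, 0, 0], [1, 0, 0, -85, 0, 0, 0], [1, 0, 0, -92, 0, 0, 0], [1, 0, 0, -94, 0, 0, 0], [1, 0, 0, -96, 0, 0, 0], [1, 0, 0, -96, 0, 0, 0]]}}

```text
clock: 8.75
position: [0.6431, 0.1509, 0.1884]
ee_rot: [0.029, 1.0, 0.0, 0.001]
ft_force: [-0.2, 0.4, -3.7]
grip_width: 0.408
grasp_force: 61.2
```

>>> {"op": "step_arm", "data": {"moves": [[1, 0, 0, -2, 0, 0, 0], [1, 0, 0, -3, 0, 0, 0], [1, 0, 0, -4, 0, 0, 0], [1, 0, 0, -4, 0, 0, 0]]}}

```text
clock: 9.15
position: [0.6435, 0.1508, 0.188]
ee_rot: [0.029, 1.0, 0.001, 0.002]
ft_force: [-11.1, -2.3, 22.3]
grip_width: 0.403
grasp_force: 64.3
```

>>> {"op": "step_arm", "data": {"moves": [[1, 0, 0, 3, 0, 0, 0], [0.3, 0, 0, 3, 0, 0, 0], [0.2, 0, 0, 3, 0, 0, 0], [0.2, 0, 0, 3, 0, 0, 0], [0.2, 0, 0, 30, 0, 0, 0], [0.2, 0, 0, 70, 0, 0, 0], [0.2, 0, 0, 110, 0, 0, 0], [0.2, 0, 0, 150, 0, 0, 0], [0.2, 0, 0, 150, 0, 0, 0]]}}

```text
clock: 10.05
position: [0.6445, 0.1508, 0.3397]
ee_rot: [0.029, 1.0, 0.001, 0.004]
ft_force: [-0.4, 0.4, 0.1]
grip_width: 0.798
grasp_force: 0.0
```

>>> {"op": "step_arm", "data": {"moves": [[0, -40, -25, 0, 0, 0, 0], [0, -80, -50, 0, 0, 0, 0], [0, -120, -75, -10, 0, 0, 0], [0, -160, -100, -20, 0, 0, 0], [0, -200, -125, -30, 0, 0, 0], [0, -205, -148, -45, 0, 0, 0], [0, -205, -148, -45, 0, 0, 0], [0, -205, -148, -45, 0, 0, 0]]}}

```text
clock: 10.85
position: [0.4377, 0.0027, 0.2883]
ee_rot: [0.03, 1.0, 0.0, 0.0]
ft_force: [0.1, -0.2, 0.1]
grip_width: 1.0
grasp_force: 0.0
```

```bash
python3 - <<'E'
from pad import *
c,h=pads("pics/w4.png");np.savez("w4.npz",**c)
p=proj(c,[[.440,.003,.15],[.45,-.188,.15],[.643,.151,.203]]);print(p.round())
top(c,p[0]);
try: top(c,p[1])
except Exception as e: print(e)
s=cam("scene");cv2.imwrite("pics/s4.png",cv2.resize(s['im'][110:330,130:350],None,fx=2.7,fy=2.7,interpolation=cv2.INTER_CUBIC))
E
```

```text
tcp [0.4381 0.0033 0.2885] tool y ang 1.512
[[256. 181.]
 [ 82. 200.]
 [399. 362.]]Traceback (most recent call last):
  File "<stdin>", line 4, in <module>
  File "pad.py", line 18, in top
    b=max(bs,key=lambda t:t[1][4]);ys,xs=np.nonzero(b[0])
ValueError: max() iterable argument is empty
```

```bash
python3 - <<'E'
from h import *
s=cam("scene")
np.savez("s4.npz",**s);w=np.load("w4.npz")['im']
a=cv2.resize(s['im'][120:320,140:340],(400,400));b=cv2.resize(w,(400,300));b=cv2.copyMakeBorder(b,0,100,0,0,cv2.BORDER_CONSTANT)
cv2.imwrite("pics/m4.png",np.hstack([a,b]))
E
```

```text
(no output)
```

View pics/m4.png

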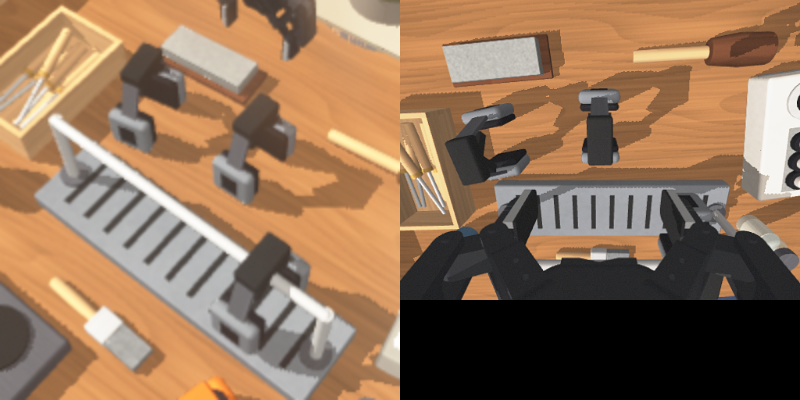

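The first muff hangs astride the rail (left panel, about (265,275)). The middle muff stands at wrist pixel (256,179) and the right one at about (95,195). The shading differs from before, so I'll make the grey band adaptive.

```bash
sed -i 's/k=cv2.morphologyEx(((g>41)&(g<56)/q=np.median(g[int(uv[1])-4:int(uv[1])+5,int(uv[0])-4:int(uv[0])+5]);print("grey",q);k=cv2.morphologyEx(((g>q-6)\&(g<q+7)/' pad.py
python3 - <<'E'
from pad import *
c=dict(np.load("w4.npz"))
top(c,(256,181));top(c,(95,200))
E
```

```text
grey 56.0
px [254. 181.] rect c [440.8   1.6] size [31.4 65. ] yaw -0.043 closing ang 1.528 mean [440.1   1.9]
grey 39.0Traceback (most recent call last):
  File "<stdin>", line 3, in <module>
  File "pad.py", line 18, in top
    b=max(bs,key=lambda t:t[1][4]);ys,xs=np.nonzero(b[0])
ValueError: max() iterable argument is empty
```

>>> {"op": "step_arm", "data": {"moves": [[0, 1, 0, -40, 0, 0, 0.01], [0, 1, 0, -80, 0, 0, 0.01], [0, 1, 0, -115, 0, 0, 0.01], [0, 1, 0, -140, 0, 0, 0.01], [0, 1, 0, -155, 0, 0, 0.01], [0, 1, 0, -155, 0, 0, 0.01], [1, 1, 0, -155, 0, 0, 0.01], [1, 1, 0, -155, 0, 0, 0.01], [1, 1, 0, -155, 0, 0, 0.01], [1, 1, 0, -155, 0, 0, 0.01]]}}

```text
clock: 11.95
position: [0.4395, 0.0032, 0.1345]
ee_rot: [0.024, 1.0, 0.001, 0.001]
ft_force: [0.4, -0.0, 2.7]
grip_width: 0.404
grasp_force: 59.6
```

>>> {"op": "step_arm", "data": {"moves": [[1, 0, 0, 0, 0, 0, 0], [1, 0, 0, 20, 0, 0, 0], [1, 0, 0, 60, 0, 0, 0], [1, 0, 0, 100, 0, 0, 0], [1, 0, 0, 140, 0, 0, 0], [1, 0, 0, 175, 0, 0, 0], [1, 0, 0, 200, 0, 0, 0], [1, 0, 0, 210, 0, 0, 0], [1, 0, 0, 210, 0, 0, 0]]}}

```text
clock: 12.85
position: [0.439, 0.0027, 0.3439]
ee_rot: [0.024, 1.0, 0.0, 0.001]
ft_force: [0.1, 0.4, -3.8]
grip_width: 0.407
grasp_force: 61.1
```

>>> {"op": "step_arm", "data": {"moves": [[1, 25, 2, 0, 0, 0, 0], [1, 65, 6, 0, 0, 0, 0], [1, 105, 9, 0, 0, 0, 0], [1, 145, 13, 0, 0, 0, 0], [1, 180, 17, 0, 0, 0, 0], [1, 194, 18, 0, 0, 0, 0], [1, 194, 18, 0, 0, 0, 0], [1, 194, 18, -30, 0, 0, 0], [1, 194, 18, -60, 0, 0, 0], [1, 194, 18, -60, 0, 0, 0]]}}

```text
clock: 13.85
position: [0.6298, 0.0207, 0.2781]
ee_rot: [0.025, 1.0, -0.001, -0.004]
ft_force: [-0.2, -0.1, -3.4]
grip_width: 0.401
grasp_force: 60.9
```

>>> {"op": "step_arm", "data": {"moves": [[1, 0, 0, -25, 0, 0, 0], [1, 0, 0, -50, 0, 0, 0], [1, 0, 0, -70, 0, 0, 0], [1, 0, 0, -85, 0, 0, 0], [1, 0, 0, -92, 0, 0, 0], [1, 0, 0, -95, 0, 0, 0], [1, 0, 0, -97, 0, 0, 0], [1, 0, 0, -98, 0, 0, 0], [1, 0, 0, -98, 0, 0, 0]]}}

```text
clock: 14.75
position: [0.6346, 0.0206, 0.1878]
ee_rot: [0.024, 1.0, 0.0, 0.003]
ft_force: [2.8, -0.2, 5.4]
grip_width: 0.403
grasp_force: 62.0
```

Contact is gentle, so I'll release and go above the right muff.

>>> {"op": "step_arm", "data": {"moves": [[0.5, 0, 0, 0, 0, 0, 0], [0.2, 0, 0, 0, 0, 0, 0], [0.2, 0, 0, 0, 0, 0, 0], [0.2, 0, 0, 0, 0, 0, 0], [0.2, 0, 0, 30, 0, 0, 0], [0.2, 0, 0, 70, 0, 0, 0], [0.2, 0, 0, 110, 0, 0, 0], [0.2, 0, 0, 150, 0, 0, 0], [0.2, 0, 0, 150, 0, 0, 0]]}}

```text
clock: 15.65
position: [0.6343, 0.0204, 0.3413]
ee_rot: [0.024, 1.0, 0.001, 0.004]
ft_force: [0.8, 0.1, -0.5]
grip_width: 0.799
grasp_force: 0.0
```

>>> {"op": "step_arm", "data": {"moves": [[0, -40, -40, 0, 0, 0, 0], [0, -80, -70, 0, 0, 0, 0], [0, -120, -110, -10, 0, 0, 0], [0, -150, -145, -20, 0, 0, 0], [0, -170, -180, -30, 0, 0, 0], [0, -180, -205, -45, 0, 0, 0], [0, -180, -205, -45, 0, 0, 0], [0, -180, -205, -45, 0, 0, 0]]}}

```text
clock: 16.45
position: [0.4524, -0.1842, 0.2901]
ee_rot: [0.025, 1.0, 0.0, -0.0]
ft_force: [-0.0, 0.8, 0.3]
grip_width: 1.0
grasp_force: 0.0
```

```bash
python3 - <<'E'
from pad import *
c,h=pads();np.savez("w5.npz",**c)
s=cam("scene");np.savez("s5.npz",**s)
a=cv2.resize(s['im'][120:320,140:340],(400,400));b=cv2.resize(c['im'],(400,300));b=cv2.copyMakeBorder(b,0,100,0,0,cv2.BORDER_CONSTANT)
cv2.imwrite("pics/m5.png",np.hstack([a,b]))
p=proj(c,[[.45,-.18,.15]])[0];print(p);top(c,p)
E
```

```text
tcp [ 0.4531 -0.1835  0.2903] tool y ang 1.523
[259.00082072 176.41079837]
grey 53.0
px [248. 184.] rect c [ 459.7 -192.1] size [66.8 33.1] yaw 0.135 closing ang 1.706 mean [ 458.6 -191.9]
```

View pics/m5.png

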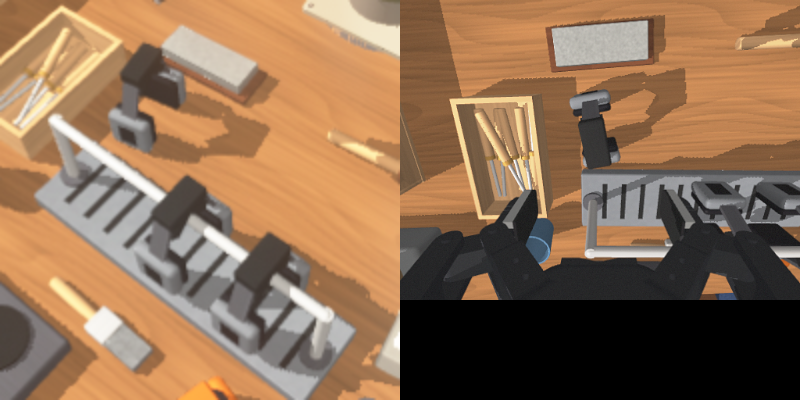

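Two muffs hang astride the rail. The last one stands at wrist-panel pixel (595,140), yaw 0.135, so I'll grasp it.

>>> {"op": "step_arm", "data": {"moves": [[0, 3, -7, -40, 0, 0, 0.1], [0, 3, -7, -80, 0, 0, 0.18], [0, 3, -7, -115, 0, 0, 0.18], [0, 3, -7, -140, 0, 0, 0.18], [0, 3, -7, -156, 0, 0, 0.18], [0, 3, -7, -156, 0, 0, 0.18], [1, 3, -7, -156, 0, 0, 0.18], [1, 3, -7, -156, 0, 0, 0.18], [1, 3, -7, -156, 0, 0, 0.18], [1, 3, -7, -156, 0, 0, 0.18]]}}

```text
clock: 17.55
position: [0.4564, -0.1911, 0.1355]
ee_rot: [-0.066, 0.998, 0.0, 0.001]
ft_force: [-1.0, 0.1, 3.1]
grip_width: 0.401
grasp_force: 59.4
```

>>> {"op": "step_arm", "data": {"moves": [[1, 0, 0, 0, 0, 0, 0], [1, 0, 0, 20, 0, 0, 0], [1, 0, 0, 60, 0, 0, 0], [1, 0, 0, 100, 0, 0, 0], [1, 0, 0, 140, 0, 0, 0], [1, 0, 0, 175, 0, 0, -0.06], [1, 0, 0, 200, 0, 0, -0.12], [1, 0, 0, 210, 0, 0, -0.19], [1, 0, 0, 210, 0, 0, -0.19]]}}

```text
clock: 18.45
position: [0.4561, -0.1915, 0.3458]
ee_rot: [0.03, 1.0, 0.0, 0.001]
ft_force: [0.6, 0.2, -3.8]
grip_width: 0.402
grasp_force: 61.3
```

>>> {"op": "step_arm", "data": {"moves": [[1, 25, 10, 0, 0, 0, 0], [1, 60, 28, 0, 0, 0, 0], [1, 95, 46, 0, 0, 0, 0], [1, 130, 64, 0, 0, 0, 0], [1, 160, 76, 0, 0, 0, 0], [1, 170, 80, 0, 0, 0, 0], [1, 170, 80, 0, 0, 0, 0], [1, 170, 80, -30, 0, 0, 0], [1, 170, 80, -60, 0, 0, 0], [1, 170, 80, -60, 0, 0, 0]]}}

```text
clock: 19.45
position: [0.6228, -0.1118, 0.2805]
ee_rot: [0.03, 1.0, 0.0, -0.003]
ft_force: [-0.5, 0.9, -3.2]
grip_width: 0.406
grasp_force: 61.2
```

>>> {"op": "step_arm", "data": {"moves": [[1, 0, 0, -25, 0, 0, 0], [1, 0, 0, -50, 0, 0, 0], [1, 0, 0, -70, 0, 0, 0], [1, 0, 0, -85, 0, 0, 0], [1, 0, 0, -92, 0, 0, 0], [1, 0, 0, -95, 0, 0, 0], [1, 0, 0, -97, 0, 0, 0], [1, 0, 0, -97, 0, 0, 0]]}}

```text
clock: 20.25
position: [0.626, -0.1116, 0.1892]
ee_rot: [0.029, 1.0, 0.0, 0.001]
ft_force: [-4.6, 0.7, 4.5]
grip_width: 0.405
grasp_force: 62.1
```

Contact again, so I'll release, back off, and look.

>>> {"op": "step_arm", "data": {"moves": [[0.5, 0, 0, 0, 0, 0, 0], [0.2, 0, 0, 0, 0, 0, 0], [0.2, 0, 0, 0, 0, 0, 0], [0.2, 0, 0, 0, 0, 0, 0], [0.2, 0, 0, 30, 0, 0, 0], [0.2, 0, 0, 70, 0, 0, 0], [0.2, 0, 0, 110, 0, 0, 0], [0.2, 0, 0, 150, 0, 0, 0], [0.2, 0, 0, 150, 0, 0, 0]]}}

```text
clock: 21.15
position: [0.6273, -0.1121, 0.3434]
ee_rot: [0.029, 1.0, -0.0, 0.004]
ft_force: [-0.1, -1.5, -0.9]
grip_width: 0.801
grasp_force: 0.0
```

>>> {"op": "step_arm", "data": {"moves": [[0.3, -45, 20, 0, 0, 0, 0], [0.3, -90, 45, 0, 0, 0, 0], [0.4, -130, 75, 0, 0, 0, 0], [0.4, -170, 105, 0, 0, 0, 0], [0.5, -200, 145, 0, 0, 0, 0], [0.5, -214, 190, -10, 0, 0, 0], [0.5, -214, 235, -20, 0, 0, 0], [0.5, -214, 280, -30, 0, 0, 0], [0.5, -214, 325, -40, 0, 0, 0.05], [0.5, -214, 370, -50, 0, 0, 0.14]]}}

```text
clock: 22.15
position: [0.4114, 0.2605, 0.2868]
ee_rot: [-0.042, 0.999, 0.0, 0.0]
ft_force: [2.1, -0.1, 1.0]
grip_width: 0.501
grasp_force: 0.0
```

>>> {"op": "step_arm", "data": {"moves": [[0.5, 0, 45, 0, 0, 0, 0], [0.5, 0, 90, 0, 0, 0, 0], [0.5, 0, 102, 0, 0, 0, 0], [0.5, 0, 102, 0, 0, 0, 0], [0.5, 0, 102, 0, 0, 0, 0]]}}

```text
clock: 22.65
position: [0.4122, 0.3595, 0.2871]
ee_rot: [-0.04, 0.999, -0.0, -0.0]
ft_force: [0.4, -1.3, 0.7]
grip_width: 0.501
grasp_force: 0.0
```

```bash
python3 - <<'E'
from pad import *
c,h=pads();np.savez("w6.npz",**c);p=proj(c,[.411,.36,.104])[0];print(p)
s=cam("scene");np.savez("s6.npz",**s)
a=cv2.resize(s['im'][120:320,140:340],(400,400));u,v=int(p[0])-50,int(p[1])-50;b=cv2.resize(c['im'][v:v+100,u:u+100],(400,400),interpolation=cv2.INTER_CUBIC)
cv2.imwrite("pics/m6.png",np.hstack([a,b]))
E
```

```text
tcp [0.4124 0.3591 0.2874] tool y ang 1.65
[255.68856004 168.26324021]
```

View pics/m6.png

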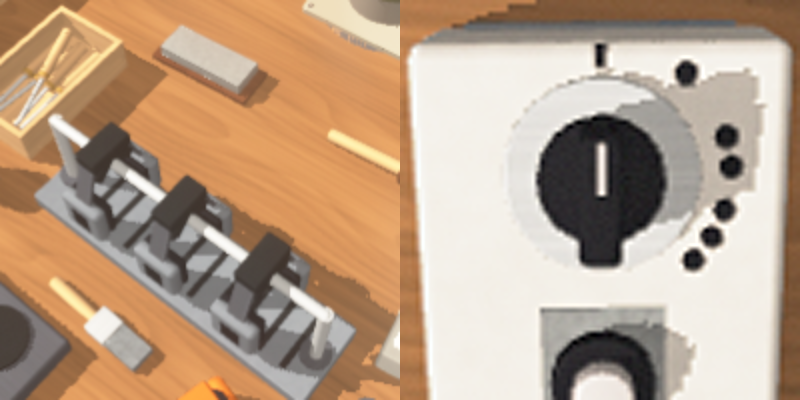

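All three hang astride the rail, and the pointer is still at off (θ≈0.02). Now I'll grip the dial and turn it clockwise by 2.08.

>>> {"op": "step_arm", "data": {"moves": [[0.5, -1, 1, -45, 0, 0, 0], [0.5, -1, 1, -90, 0, 0, 0], [0.5, -1, 1, -135, 0, 0, 0], [0.5, -1, 1, -170, 0, 0, 0], [0.5, -1, 1, -195, 0, 0, 0], [0.5, -1, 1, -205, 0, 0, 0], [0.5, -1, 1, -205, 0, 0, 0], [1, -1, 1, -205, 0, 0, 0], [1, -1, 1, -205, 0, 0, 0], [1, -1, 1, -205, 0, 0, 0]], "grip_force": 40}}

```text
clock: 23.75
position: [0.412, 0.3604, 0.0844]
ee_rot: [-0.04, 0.999, -0.0, 0.001]
ft_force: [-3.7, -9.6, 10.8]
grip_width: 0.155
grasp_force: 41.3
```

>>> {"op": "step_arm", "data": {"moves": [[1, 0, 0, 0, 0, 0, 0], [1, 0, 0, 0, 0, 0, -0.12], [1, 0, 0, 0, 0, 0, -0.25], [1, 0, 0, 0, 0, 0, -0.38], [1, 0, 0, 0, 0, 0, -0.51], [1, 0, 0, 0, 0, 0, -0.64], [1, 0, 0, 0, 0, 0, -0.77], [1, 0, 0, 0, 0, 0, -0.9], [1, 0, 0, 0, 0, 0, -1.04], [1, 0, 0, 0, 0, 0, -1.04]]}}

```text
clock: 24.75
position: [0.412, 0.3602, 0.0844]
ee_rot: [0.464, 0.886, -0.0, 0.001]
ft_force: [-2.4, -9.9, 12.3]
grip_width: 0.156
grasp_force: 41.4
```

>>> {"op": "step_arm", "data": {"moves": [[1, 0, 0, 0, 0, 0, -0.13], [1, 0, 0, 0, 0, 0, -0.26], [1, 0, 0, 0, 0, 0, -0.39], [1, 0, 0, 0, 0, 0, -0.52], [1, 0, 0, 0, 0, 0, -0.65], [1, 0, 0, 0, 0, 0, -0.78], [1, 0, 0, 0, 0, 0, -0.91], [1, 0, 0, 0, 0, 0, -1.04], [1, 0, 0, 0, 0, 0, -1.04], [1, 0, 0, 0, 0, 0, -1.04]]}}

```text
clock: 25.75
position: [0.4118, 0.36, 0.0844]
ee_rot: [0.842, 0.54, -0.0, 0.001]
ft_force: [-2.9, -12.0, 14.4]
grip_width: 0.152
grasp_force: 41.7
```

>>> {"op": "step_arm", "data": {"moves": [[0.5, 0, 0, 0, 0, 0, 0], [0.5, 0, 0, 0, 0, 0, 0], [0.5, 0, 0, 0, 0, 0, 0], [0.5, 0, 0, 35, 0, 0, 0], [0.5, 0, 0, 80, 0, 0, 0], [0.7, 0, 0, 125, 0, 0, 0.13], [1, 0, 0, 165, 0, 0, 0.27], [1, 0, 0, 200, 0, 0, 0.41], [1, 0, 0, 205, 0, 0, 0.55], [1, 0, 0, 205, 0, 0, 0.7]]}}

```text
clock: 26.75
position: [0.4112, 0.3625, 0.2894]
ee_rot: [0.602, 0.798, 0.002, -0.0]
ft_force: [0.4, 0.2, -0.6]
grip_width: 0.001
grasp_force: 0.0
```

>>> {"op": "step_arm", "data": {"moves": [[1, 0, 0, 0, 0, 0, 0.14], [1, 0, 0, 0, 0, 0, 0.28], [1, 0, 0, 0, 0, 0, 0.42], [1, 0, 0, 0, 0, 0, 0.56], [1, 0, 0, 0, 0, 0, 0.7], [1, 0, 0, 0, 0, 0, 0.84], [1, 0, 0, 0, 0, 0, 0.98], [1, 0, 0, 0, 0, 0, 1.12], [1, 0, 0, 0, 0, 0, 1.26], [1, 0, 0, 0, 0, 0, 1.38]]}}

```text
clock: 27.75
position: [0.4107, 0.362, 0.2875]
ee_rot: [-0.044, 0.999, 0.0, 0.0]
ft_force: [1.6, -0.3, 0.3]
grip_width: -0.002
grasp_force: 0.0
```

```bash
python3 - <<'E'
from pad import *
c,h=pads();p=proj(c,[.411,.36,.104])[0];K=proj(c,[[.485,.367,.082],[.5226,.3704,.082],[.56,.374,.082]])
g=cv2.cvtColor(c['im'],cv2.COLOR_BGR2GRAY)
for k in K:
    mm=np.zeros_like(g);cv2.circle(mm,tuple(k.astype(int).tolist()),13,1,-1)
    B=max(blobs((g>140)&(mm>0),15),key=lambda t:t[1][4]);print(k.round(),B[2].round(1),B[1][4],ray(c,B[2],.082)[0].round(4))
s=cam("scene")
a=cv2.resize(s['im'][120:320,140:340],(400,400));u,v=int(p[0])-60,int(p[1])-40;b=cv2.resize(c['im'][v:v+120,u:u+120],(400,400),interpolation=cv2.INTER_CUBIC)
cv2.imwrite("pics/m7.png",np.hstack([a,b]))
E
```

```text
tcp [0.4107 0.362  0.2875] tool y ang 1.665
[254. 218.] [252.6 217.7] 184 [0.485  0.3652 0.082 ]Traceback (most recent call last):
  File "<stdin>", line 6, in <module>
ValueError: max() iterable argument is empty
```

```bash
python3 - <<'E'
from pad import *
c,h=pads();p=proj(c,[.411,.36,.104])[0]
s=cam("scene")
a=cv2.resize(s['im'][120:320,140:340],(400,400));u,v=int(p[0])-60,int(p[1])-50;b=cv2.resize(c['im'][v:v+120,u:u+120],(400,400),interpolation=cv2.INTER_CUBIC)
cv2.imwrite("pics/m7.png",np.hstack([a,b]))
E
```

```text
tcp [0.4107 0.3619 0.2875] tool y ang 1.654
```

View pics/m7.png

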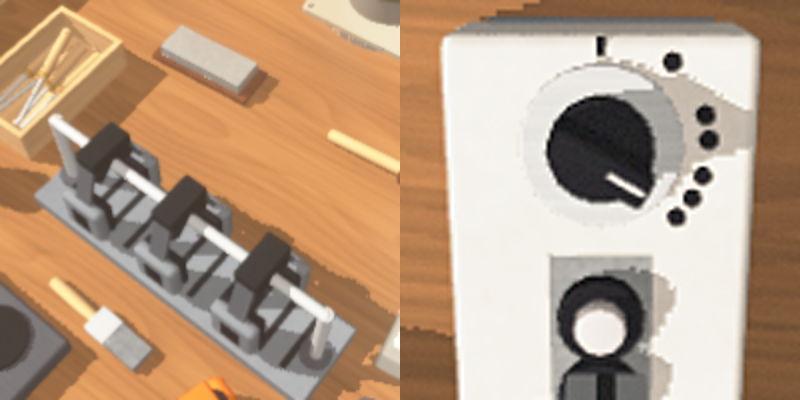

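The pointer is at the three-dot mark (about 2.1) and all three muffs hang. Now for key 1.

>>> {"op": "step_arm", "data": {"moves": [[1, 37, 2, -30, 0, 0, 0], [1, 74, 4, -60, 0, 0, 0], [1, 74, 4, -105, 0, 0, 0], [1, 74, 4, -150, 0, 0, 0], [1, 74, 4, -185, 0, 0, 0], [1, 74, 4, -196, 0, 0, 0], [1, 74, 4, -201, 0, 0, 0], [1, 74, 4, -206, 0, 0, 0], [1, 74, 4, -210, 0, 0, 0], [1, 74, 4, -211, 0, 0, 0]]}}

```text
clock: 28.9
position: [0.4857, 0.3665, 0.0777]
ee_rot: [-0.04, 0.999, 0.001, 0.001]
ft_force: [1.9, 0.4, 2.8]
grip_width: -0.001
grasp_force: 1.6
```

>>> {"op": "step_arm", "data": {"moves": [[1, 0, 0, -2, 0, 0, 0], [1, 0, 0, -3, 0, 0, 0], [1, 0, 0, -3, 0, 0, 0]]}}

```text
clock: 29.2
position: [0.4857, 0.3666, 0.0759]
ee_rot: [-0.04, 0.999, 0.001, 0.001]
ft_force: [-3.4, -1.9, 17.1]
grip_width: -0.002
grasp_force: 8.3
```

Key 1 bottomed out (17 N). On to key 2.

>>> {"op": "step_arm", "data": {"moves": [[1, 0, 0, 15, 0, 0, 0], [1, 0, 0, 35, 0, 0, 0], [1, 37, 3, 35, 0, 0, 0], [1, 37, 3, 35, 0, 0, 0], [1, 37, 3, 15, 0, 0, 0], [1, 37, 3, 8, 0, 0, 0], [1, 37, 3, 4, 0, 0, 0], [1, 37, 3, 1, 0, 0, 0], [1, 37, 3, 0, 0, 0, 0], [1, 37, 3, 0, 0, 0, 0]]}}

```text
clock: 30.2
position: [0.5212, 0.3685, 0.0759]
ee_rot: [-0.041, 0.999, 0.0, -0.001]
ft_force: [-10.5, -6.9, 19.5]
grip_width: -0.001
grasp_force: 10.1
```

>>> {"op": "step_arm", "data": {"moves": [[1, 0, 0, 15, 0, 0, 0], [1, 0, 0, 35, 0, 0, 0], [1, 38, 3, 35, 0, 0, 0], [1, 38, 3, 35, 0, 0, 0], [1, 38, 3, 15, 0, 0, 0], [1, 38, 3, 8, 0, 0, 0], [1, 38, 3, 4, 0, 0, 0], [1, 38, 3, 1, 0, 0, 0], [1, 38, 3, 0, 0, 0, 0], [1, 38, 3, 0, 0, 0, 0]]}}

```text
clock: 31.2
position: [0.5592, 0.3717, 0.076]
ee_rot: [-0.041, 0.999, 0.0, -0.0]
ft_force: [-10.2, -6.0, 17.9]
grip_width: 0.003
grasp_force: 9.0
```

>>> {"op": "step_arm", "data": {"moves": [[1, 0, 0, 30, 0, 0, 0], [1, 0, 0, 75, 0, 0, 0], [1, 0, 0, 120, 0, 0, 0], [1, -40, 0, 165, 0, 0, 0], [0.8, -80, 0, 200, 0, 0, 0], [0.6, -125, 0, 210, 0, 0, 0], [0.5, -150, 0, 210, 0, 0, 0], [0.5, -150, 0, 210, 0, 0, 0], [0.5, -150, 0, 210, 0, 0, 0]]}}

```text
clock: 32.1
position: [0.4093, 0.372, 0.2843]
ee_rot: [-0.041, 0.999, 0.001, 0.0]
ft_force: [-0.3, -0.2, -0.2]
grip_width: 0.499
grasp_force: 0.0
```

```bash
python3 - <<'E'
from pad import *
c,h=pads();p=proj(c,[.411,.36,.104])[0]
s=cam("scene")
a=cv2.resize(s['im'][120:320,140:340],(400,400));u,v=int(p[0])-60,int(p[1])-50;b=cv2.resize(c['im'][v:v+120,u:u+120],(400,400),interpolation=cv2.INTER_CUBIC)
cv2.imwrite("pics/m8.png",np.hstack([a,b]))
E
```

```text
tcp [0.4101 0.3716 0.2838] tool y ang 1.652
```

View pics/m8.png

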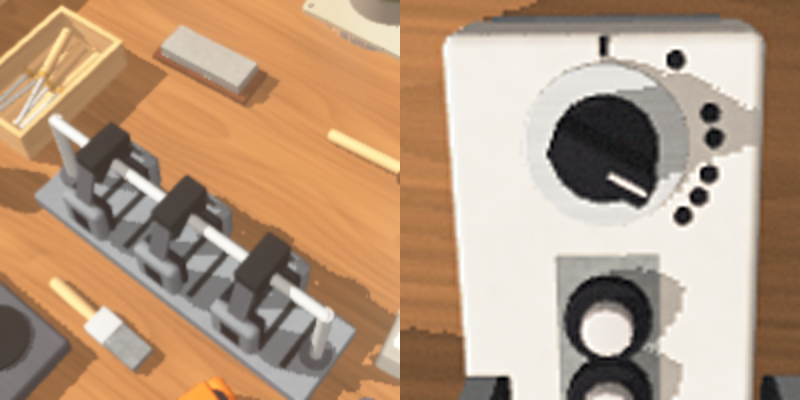

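All three muffs hang, the dial is at three dots, the visible keys are up and the arm is clear.

```bash
python3 -c "
from workcell import manip
print(manip.hand_in())"
```

```text
the job is handed in; nothing more can be done
None
```

I handed the job in at about 32 s: the dial was turned off first, all three ear defenders hang on the rail, the dial is at three dots, keys 1 to 3 were pressed in order, and the gripper is clear; no verdict came back.

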